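Dress the gift bottle and press on its seal

TASK

Finish the gift bottle of syrup standing in the round wooden cradle: thread the wide wooden ring over its neck until it lies flat on the shoulder, then the narrow wooden ring fully home on top of it. Then take the sprung hand presser out of its wooden block and hold it upright with its rubber foot centred on the round paper seal on top of the stopper, pressing lightly, so that the plunger is about half-way in (about 4 to 5 N). Finish while still holding it pressed there, for the glue is setting: do not let go; and leave the tub, the tin and the small syrup bottle where they stand.

Things in the scene. Friction and masses are not known exactly. Their poses are not given: they have to be found in the camera images.
- bottle: fixed amber glass bottle in a round wooden cradle; origin at the centre of the cradle's underside on the counter, z up. Cradle 104 mm across and 22 mm high; bottle body 76 mm across up to a flat shoulder 100 mm above the counter; on it a straight neck 25 mm across, ending in a cork stopper 27 mm across (its top 12 mm, upper edge chamfered) whose flat top is 145 mm above the counter. It cannot move.
- shoulder (a point): point on the bottle's axis at the height of the flat shoulder, 45 mm below the stopper's top; z up. A ring that lies home on the shoulder has its centre 8 mm above this point, a second ring on top of it 24 mm above.
- mark (a point): centre of the round white paper seal (18 mm across) on the flat top of the cork stopper, on the bottle's axis
- wide_ring: the wide ring: pale wood, 60 mm outside, 35 mm hole, 16 mm high, 35 g give or take; origin at the centre of its underside, z along its axis. Starts flat on the counter to the left of the bottle.
- wide_ring_center (a point): centre of the wide ring's hole, half-way up (8 mm above its underside)
- narrow_ring: the narrow ring: same wood, 46 mm outside, 35 mm hole, 16 mm high, 15 g give or take; origin at the centre of its underside, z along its axis. Starts flat on the counter to the left of the bottle; which of the two rings lies nearer the robot varies.
- narrow_ring_center (a point): centre of the narrow ring's hole, half-way up (8 mm above its underside)
- holder: fixed wooden block 75 x 75 mm, 45 mm high, origin at the centre of its underside, with an upright hole 25 mm across in the middle; the presser stands in it, to the right of the bottle
- presser: hand presser, about 80 g, standing upright in the block: a round wooden handle 26 mm across, 69 mm long, above a steel flange 34 mm across, 6 mm thick, whose underside is the origin and rests on the block's top (45 mm above the counter); z runs up along the handle, whose top is 75 mm above the origin. Below the flange a sprung plunger with a flat rubber foot 16 mm across stands out 30 mm (it hangs in the block's hole).
- presser_center (a point): point on the handle's axis, 40 mm above the underside of the flange and 70 mm above the foot's face when the plunger is out; the place to grip. z along the handle.
- foot (a point): centre of the foot's flat underside; moves with the plunger
- plunger (a joint): how far the plunger is pushed in, m: 0 fully out, 0.015 fully in (hard stop); spring of 600 N/m, so 0.0075 is half-way and 4.5 N
- tub: bystander: white lidded tub, 98 mm across, 67 mm high, origin under its centre, beyond the bottle
- tin: bystander: round tin 68 mm across, 105 mm high, origin under its centre, far right
- syrup: bystander: small amber bottle 54 mm across, 130 mm high, origin under its centre, far left
There are look-alikes about, which are no part of the job. What is shaped like the bottle but green or yellow is not meant. Leave any grey look-alike of the narrow_ring alone.

How it is judged:
By the outcome, as a careful person would: the job done as asked, in the order asked, and still so for the second after the job is handed in, while the arm keeps its last pose, push and grip.
It also fails if it takes over 64 s, if anything falls off the work surface, if the arm or the gripper's body presses on something with over 40 N, if the wrist force passes 120 N, or if a joint passes its speed limit or range.

ROBOT

A 7-joint arm with a two-finger parallel gripper is mounted at the origin on the work surface. World frame = base frame: x ahead of the robot, y to its left, z up, the work surface at z = 0. Lengths are in m, angles in rad, forces in N, time in s.
With the tool pointing down it reaches from about 0.35 to 0.9 m from the base axis. Payload 8.1 kg.
Tool frame: the origin (TCP) lies between the finger pads; the fingertips stand ahead of it and the grasp point (between the pads) is the TCP (arm.nose_length is the z of the fingertips in the tool frame, in m); z points along the fingers, y is the line along which they close (so a half turn about z gives the same grasp; the last joint's range is limited). The gripper opens to 92 mm and grips with 3 to 60 N. Pads are 19 mm wide; open, the fingers measure 130 mm over their backs; the gripper's body (75 mm by 190 mm) begins 47 mm behind the grasp point.
Start: joints at [-1.313, 0.434, 0.025, 1.573, -0.012, 1.134, -0.075], TCP at [0.221, 0.585, 0.224] pointing down, gripper open.
Joint ranges: [-2.62, 2.62], [-0.44, 2.09], [-1.27, 1.32], [0.08, 2.57], [-1.32, 4.46], [0.12, 2], [-2.74, 2.74]. Speed limits (rad/s): [2.22, 2.22, 3.01, 3.01, 3.14, 3.14, 3.14].

INTERFACE

Orientations are given as a rotation vector (axis times angle).
In Python, from cell import sensors, optics, arm gives the robot as it stands.
- The arm moves only by the tool arm_command, never from a script. Its argument "deltas" is one flat list of numbers, 7 for each row, row after row: the turn, a rotation vector about the world's x, y, z as a fraction of full scale, then the shift along the world's x, y, z as a fraction of full scale, then the finger opening in mm, from 0 to 91.8. In form: [wx, wy, wz, dx, dy, dz, fingers, wx, wy, wz, dx, dy, dz, fingers, ...]. A call has 1 to 20 rows; each row is the pose to reach, as a shift and turn from the pose commanded when the call began; what a row does not reach only later rows make up. Full scale, the value 1, is 1 m for a shift and 90 degrees for a turn. A row lasts 1/10 s, in which the tool goes at most 50 mm and 8.59 degrees, less where a joint would pass 70% of its speed; a pose out of reach is approached as far as the arm can. A call with a number of a shift or a turn outside -1 to 1 is refused whole. A call with a gripper value outside its range is refused whole. The fingers move at their own pace and stop on an object; "force" is the grip in N (left out, the last holds). Time passes only in rows, so rows that repeat a pose let the fingers close. It gives the time, the measured TCP pose, the force, the opening and the grip force at its end, in the units of the state.
- sensors.observe(): the state, without advancing time (a new reading comes with each control period).
- optics.get_image(name): name is "side" or "top" or "wrist"; returns the picture (400x640x3 uint8, blue, green, red); there is no depth.
- optics.calibration(name): a dict with "camera_matrix" (3x3 intrinsics, pixels), "rvec" (rotation vector, rad) and "tvec" (3), from world to camera coordinates, as OpenCV has them. Camera axes: x right, y down, z forward; pixel columns grow to the right and rows downward; lengths in m; the calibration is good to about 2 mm. The wrist camera is an equidistant fisheye: a pixel r from the principal point sees the ray r / f radians off the axis. A picture is of the moment at which its call begins: read the wrist's pose just before it. calibration takes no time and is no camera call; for the wrist camera it gives the pose at the moment of the call.
- arm.sign_off(): hands the job in; it is judged then, once.
The state is a dict: "clock": time; "joints": joint angles; "dq": joint speeds; "joint_efforts": joint torques, N m; "position": TCP position; "ee_rot": TCP orientation; "force": force on the tool from outside, world axes, zero at the start; "ft_torque": the same for the moment, N m; "width": opening from 0.0 (shut) to 1.0 (fully open); "gripper_force": force on a finger pad.
Only numpy, scipy, OpenCV 4.12 (cv2) and the standard library are available. Lean on these libraries where they do the work, as an engineer would, in place of code of your own. Each camera call takes 0.05 s, during which the arm holds its last target. There are 200 camera calls.

## Working session

There is one attempt and no reset: what is moved stays moved. The work goes in short steps, Python scripts to look and compute and a tool call to move; the robot and the scene stay as the last step left them, time stands still between calls to the robot, and variables do not carry over. Pictures are saved under pics/ and viewed, at most 10 in all, crops included, and the job is handed in when it is done.

Besides the shell and the picture viewer there is one more tool, called after "Emit:" as name(argument=value, ...), one argument or row to a line, values as JSON. arm_command: Moves the arm, as the interface text tells. Its arguments: {"type":"object","properties":{"deltas":{"type":"array","items":{"type":"number"}},"force":{"type":"number"}},"required":["deltas"]}

```bash
mkdir -p pics; python3 - <<'E'
from cell import sensors, optics, arm
import cv2
for n in("top","side"):
    cv2.imwrite(f"pics/{n}0.png",optics.get_image(n)); print(n,optics.calibration(n))
s=sensors.observe(); print(s, arm.nose_length)
E
```

```text
top {'camera_matrix': array([[392.04337359,   0.        , 320.22810801],
       [  0.        , 392.04337359, 197.04110247],
       [  0.        ,   0.        ,   1.        ]]), 'rvec': array([ 2.1314862 , -2.18806838,  0.0950785 ]), 'tvec': array([0.02193385, 0.54458372, 1.33615454])}
side {'camera_matrix': array([[472.63838559,   0.        , 321.02040677],
       [  0.        , 472.63838559, 201.87371871],
       [  0.        ,   0.        ,   1.        ]]), 'rvec': array([ 2.39615373, -0.72385064,  0.26502912]), 'tvec': array([-0.43493136,  0.28943249,  1.08616394])}
{'clock': 0.1, 'joints': array([-1.31259672,  0.4351545 ,  0.02496859,  1.57396024, -0.01158192,
        1.13401825, -0.07507405]), 'dq': array([ 6.83105119e-04, -7.53427133e-05, -1.15969933e-04, -2.37120014e-03,
        3.47116242e-04,  9.20317877e-05, -1.53416131e-03]), 'joint_efforts': array([ 2.38905894e-03, -6.69125819e+01,  9.87483077e-01, -3.15147150e+01,
       -6.05646218e-02,  3.74328915e-02,  5.56584155e-05]), 'position': array([0.22053345, 0.58432367, 0.22374041]), 'ee_rot': array([-5.63701358e-01, -3.09049337e+00,  2.18548209e-03]), 'force': array([-0.09242206, -0.20903431,  0.36308129]), 'ft_torque': array([ 0.00837315, -0.00262309,  0.00286841]), 'gripper_force': 0.0, 'width': 1.0034644644078918} 0.019
```

View pics/top0.png

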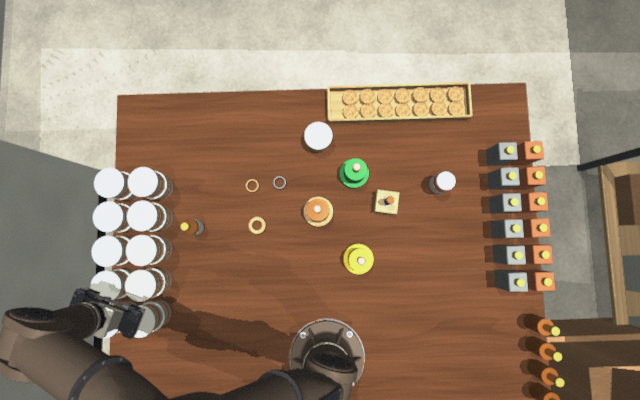

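View pics/side0.png

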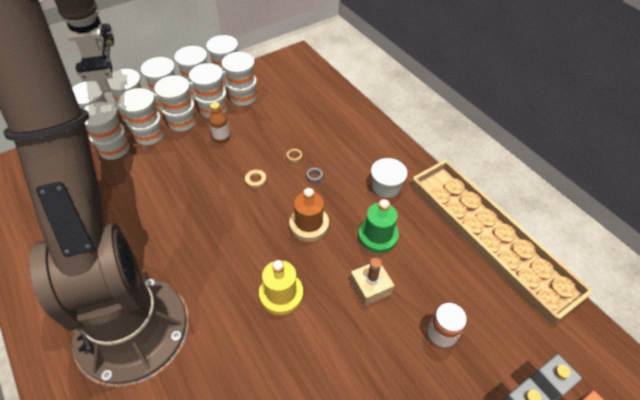

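Top: wide ring at (257,225), narrow ring (252,185), grey decoy (280,183), amber bottle (318,210), block with presser (387,202). Side: the same at (256,178), (294,155), (315,175), (309,195..222), (373,285).

```bash
python3 - <<'E'
import cv2,numpy as np
a=cv2.imread("pics/top0.png")[168:243,238:408]; b=cv2.imread("pics/side0.png")
A=cv2.resize(a,None,fx=4.5,fy=4.5,interpolation=cv2.INTER_CUBIC)
B=cv2.resize(b[145:205,240:400][:,0:110],None,fx=4,fy=4,interpolation=cv2.INTER_CUBIC)
c=cv2.resize(b[255:305,345:400],None,fx=4.5,fy=4.5,interpolation=cv2.INTER_CUBIC)
o=np.zeros((600,765,3),np.uint8); o[:A.shape[0],:A.shape[1]]=A; o[345:345+B.shape[0],:B.shape[1]]=B; o[345:345+c.shape[0],460:460+c.shape[1]]=c
cv2.imwrite("pics/crop.png",o)
E
```

```text
(no output)
```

View pics/crop.png

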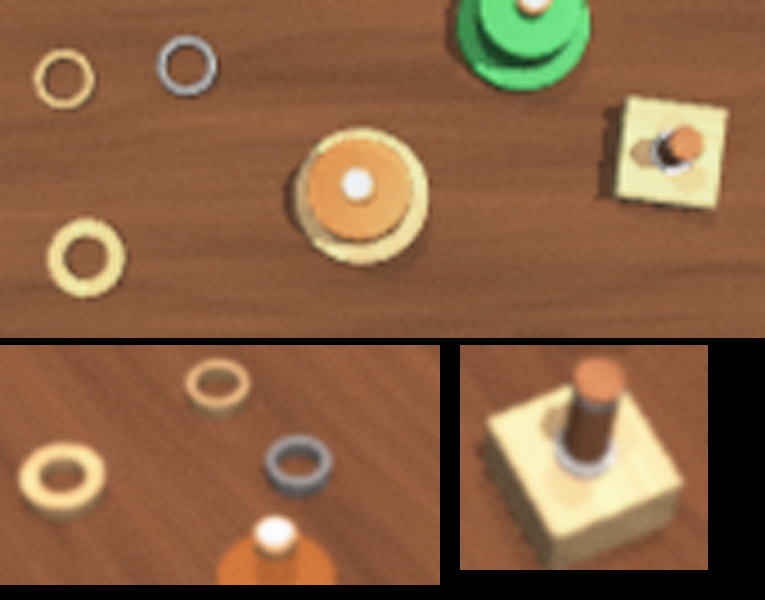

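```bash
cat > h.py <<'E'
from cell import sensors, optics, arm
import cv2,numpy as np
from scipy.spatial.transform import Rotation as R
def ray(c,u,v,fish=False):
    K=c["camera_matrix"]; x=(u-K[0,2])/K[0,0]; y=(v-K[1,2])/K[1,1]
    if fish:
        t=np.hypot(x,y); d=np.array([x/t*np.sin(t),y/t*np.sin(t),np.cos(t)])
    else: d=np.array([x,y,1.])
    M=cv2.Rodrigues(np.array(c["rvec"],float))[0]
    return -M.T@np.ravel(c["tvec"]), M.T@d
def onplane(c,u,v,z,fish=False):
    o,d=ray(c,u,v,fish); return (o+d*(z-o[2])/d[2])[:2].round(4)
E
python3 - <<'E'
from h import *
t=optics.calibration("top"); s=optics.calibration("side")
T=lambda U,V,z:onplane(t,238+(U+.5)/4.5-.5,168+(V+.5)/4.5-.5,z)
S=lambda U,V,z:onplane(s,240+(U+.5)/4-.5,145+(V-345+.5)/4-.5,z)
P=lambda U,V,z:onplane(s,345+(U-460+.5)/4.5-.5,255+(V-345+.5)/4.5-.5,z)
print("narrow",T(64,79,.016),S(217,380,.016))
print("wide",T(86,258,.016),S(62,475,.016))
print("seal",T(357,184,.145),T(359,189,.1),T(361,196,.022),S(275,532,.145))
print("press",T(687,142,.12),T(670,152,.045),P(599,377,.12))
print("grey",T(187,66,.016)); 
for n,u,v in(("green",356,168),("yellow",361,261)): print(n,onplane(t,u,v,.145))
o=sensors.observe(); print(R.from_rotvec(o["ee_rot"]).as_matrix().round(3)); print(optics.calibration("wrist"))
E
```

```text
narrow [0.5951 0.2486] [0.5946 0.2507]
wide [0.4542 0.2324] [0.453  0.2321]
seal [0.4965 0.0172] [0.4962 0.017 ] [0.4964 0.0174] [0.4957 0.0168]
press [ 0.5223 -0.2201] [ 0.5221 -0.2191] [ 0.5221 -0.2198]
grey [0.6027 0.1516]
green [ 0.6231 -0.111 ]
yellow [ 0.3285 -0.1163]
[[-0.936  0.353 -0.   ]
 [ 0.353  0.936 -0.001]
 [-0.    -0.001 -1.   ]]
{'camera_matrix': array([[309.70691629,   0.        , 319.77217583],
       [  0.        , 309.70691629, 203.2463227 ],
       [  0.        ,   0.        ,   1.        ]]), 'rvec': array([-2.38899055, -1.65143921, -0.22917629]), 'tvec': array([-0.62434486, -0.0336357 ,  0.39096182])}
```

Emit:
arm_command(
  deltas=[0, 0, 0, 0.233, -0.352, 0, 80, 0, 0, 0, 0.233, -0.352, 0, 80, 0, 0, 0, 0.233, -0.352, 0, 80, 0, 0, 0, 0.233, -0.352, 0, 80, 0, 0, 0, 0.233, -0.352, 0, 80, 0, 0, 0, 0.233, -0.352, 0, 80, 0, 0, 0, 0.233, -0.352, 0, 80, 0, 0, 0, 0.233, -0.352, 0, 80, 0, 0, 0, 0.233, -0.352, 0, 80, 0, 0, 0, 0.233, -0.352, 0, 80, 0, 0, 0, 0.233, -0.352, 0, 80, 0, 0, 0, 0.233, -0.352, 0, 80, 0, 0, 0, 0.233, -0.352, -0.1, 80, 0, 0, 0, 0.233, -0.352, -0.1, 80, 0, 0, 0, 0.233, -0.352, -0.12, 80, 0, 0, 0, 0.233, -0.352, -0.12, 80, 0, 0, 0, 0.233, -0.352, -0.12, 80],
)

```text
clock: 1.8
position: [0.4534, 0.2339, 0.1049]
ee_rot: [-0.561, -3.091, -0.0]
force: [0.1, -0.1, 1.1]
width: 0.868
gripper_force: 0.0
```

Emit:
arm_command(
  deltas=[0, 0, 0, 0.0005, 0, -0.03, 80, 0, 0, 0, 0.0005, 0, -0.06, 80, 0, 0, 0, 0.0005, 0, -0.075, 80, 0, 0, 0, 0.0005, 0, -0.081, 80, 0, 0, 0, 0.0005, 0, -0.081, 80, 0, 0, 0, 0.0005, 0, -0.081, 80, 0, 0, 0, 0.0005, 0, -0.081, 50, 0, 0, 0, 0.0005, 0, -0.081, 50, 0, 0, 0, 0.0005, 0, -0.081, 50, 0, 0, 0, 0.0005, 0, -0.081, 50, 0, 0, 0, 0.0005, 0, -0.081, 50, 0, 0, 0, 0.0005, 0, -0.081, 50, 0, 0, 0, 0.0005, 0, -0.081, 50],
  force=12,
)

```text
clock: 3.1
position: [0.4541, 0.2328, 0.0234]
ee_rot: [-0.564, -3.091, 0.0]
force: [-0.3, -0.5, 0.1]
width: 0.547
gripper_force: 0.0
```

```bash
python3 - <<'E'
from h import *
a=optics.get_image("side")[130:210,210:310]; w=optics.get_image("wrist")
o=np.zeros((600,800,3),np.uint8); o[:200,:250]=cv2.resize(a,None,fx=2.5,fy=2.5,interpolation=2)
t=optics.get_image("top")[190:260,220:300]; o[:175,300:500]=cv2.resize(t,None,fx=2.5,fy=2.5,interpolation=2)
o[200:600,:640]=w; cv2.imwrite("pics/g1.png",o); s=sensors.observe();print(s["width"],s["gripper_force"],s["position"])
E
```

```text
0.5438804015703064 0.0 [0.45413438 0.23273326 0.02340677]
```

View pics/g1.png

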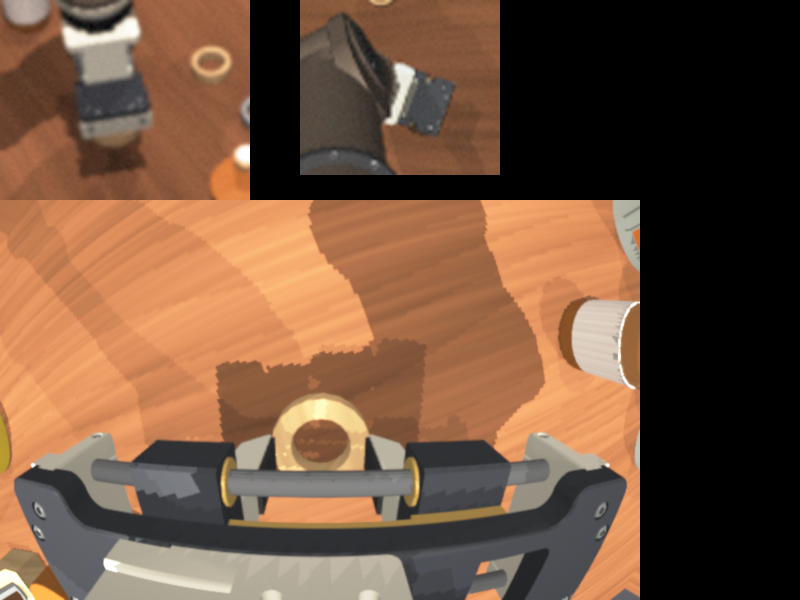

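The ring lies between and slightly ahead of the pads, at about wrist pixel (321,238) for its hole; I compute where that is relative to the TCP.

```bash
python3 - <<'E'
from h import *
c=optics.calibration("wrist"); s=sensors.observe(); M=R.from_rotvec(s["ee_rot"])
for u,v in((321,240),(321,194),(275,238),(368,238)):
    p=onplane(c,u,v,.016,True); print(p, M.inv().apply([*(p-s["position"][:2]),0]).round(4))
o,_=ray(c,320,200,True); print(o)
# project tips in tool frame
for q in((0,.025,.019),(0,-.025,.019),(0.0095,.025,.019),(-0.0095,.025,.019)):
    w=M.apply(q)+s["position"]; pc=cv2.Rodrigues(c["rvec"])[0]@w+c["tvec"]
    th=np.arctan2(np.hypot(*pc[:2]),pc[2]); ph=np.arctan2(pc[1],pc[0]); print(q,309.7*th*np.cos(ph)+319.8,309.7*th*np.sin(ph)+203.2)
E
```

```text
[0.4506 0.2349] [0.0041 0.0008 0.    ]
[0.4245 0.2447] [0.032  0.0007 0.    ]
[0.44   0.2099] [ 0.0052 -0.0264  0.    ]
[0.4594 0.2613] [ 0.0052  0.0286 -0.    ]
[0.3845506  0.25899544 0.18431939]
(0, 0.025, 0.019) 359.37267884929247 238.59415462730158
(0, -0.025, 0.019) 280.090723728322 238.6323295865002
(0.0095, 0.025, 0.019) 360.01223937767094 224.44615840805858
(-0.0095, 0.025, 0.019) 358.70194874323425 252.23079906263953
```

Emit:
arm_command(
  deltas=[0, 0, 0, 0, 0, 0, 30, 0, 0, 0, 0, 0, 0, 30, 0, 0, 0, 0, 0, 0, 30, 0, 0, 0, 0, 0, 0, 30],
  force=12,
)

```text
clock: 3.65
position: [0.4542, 0.2328, 0.0235]
ee_rot: [0.564, 3.091, 0.0]
force: [-0.3, 0.6, -0.1]
width: 0.334
gripper_force: 0.0
```

```bash
python3 - <<'E'
from h import *
w=optics.get_image("wrist"); cv2.imwrite("pics/g2.png",cv2.resize(w[170:330,220:420],None,fx=3.5,fy=3.5,interpolation=2)); s=sensors.observe();print(s["width"],s["gripper_force"],s["position"],s["force"])
E
```

```text
0.3287531882446097 0.0 [0.45417534 0.23274167 0.0234308 ] [0.75059648 0.77831261 0.87610752]
```

View pics/g2.png

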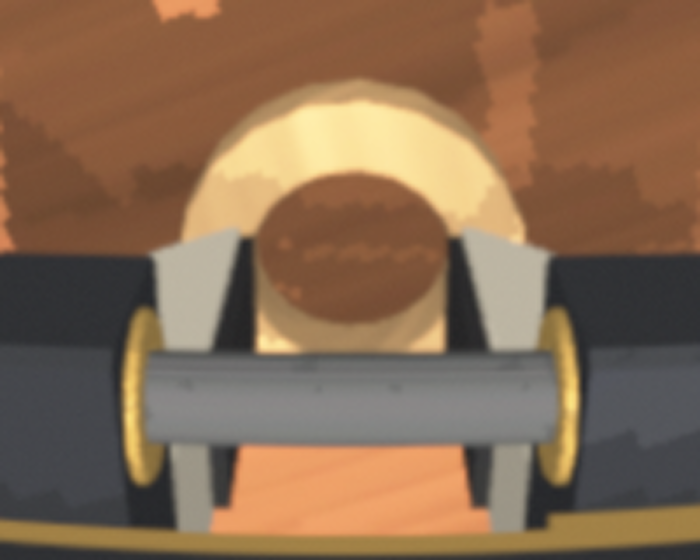

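The closed pads stand above the ring's top (hole about wrist pixel (321,238), well centred), so the tips are higher than expected. Open again and feel downward.

Emit:
arm_command(
  deltas=[0, 0, 0, -0.001, 0, 0, 80, 0, 0, 0, -0.001, 0, 0, 80, 0, 0, 0, -0.001, 0, 0, 80, 0, 0, 0, -0.001, 0, 0, 80, 0, 0, 0, -0.001, 0, 0, 80, 0, 0, 0, -0.001, 0, 0, 80, 0, 0, 0, -0.001, 0, 0, 80, 0, 0, 0, -0.001, 0, -0.001, 80, 0, 0, 0, -0.001, 0, -0.002, 80, 0, 0, 0, -0.001, 0, -0.003, 80, 0, 0, 0, -0.001, 0, -0.004, 80, 0, 0, 0, -0.001, 0, -0.005, 80, 0, 0, 0, -0.001, 0, -0.005, 80],
)

```text
clock: 5.0
position: [0.4531, 0.2327, 0.0183]
ee_rot: [-0.564, -3.09, 0.0]
force: [0.4, 0.2, 0.2]
width: 0.867
gripper_force: 0.0
```

```bash
python3 - <<'E'
from h import *
w=optics.get_image("wrist"); cv2.imwrite("pics/g3.png",np.vstack([w[150:400,120:520]]*1)); s=sensors.observe();print(s["width"],s["position"],s["force"])
E
```

```text
0.8701512239806058 [0.45308974 0.23272175 0.01835472] [ 0.05444008 -0.25600918 -0.46716274]
```

Emit:
arm_command(
  deltas=[0, 0, 0, 0, 0, -0.001, 80, 0, 0, 0, 0, 0, -0.002, 80, 0, 0, 0, 0, 0, -0.003, 80, 0, 0, 0, 0, 0, -0.004, 80, 0, 0, 0, 0, 0, -0.004, 80],
)

```text
clock: 5.55
position: [0.4531, 0.2327, 0.0143]
ee_rot: [-0.564, -3.09, 0.0]
force: [-0.3, -1.0, 0.1]
width: 0.872
gripper_force: 0.0
```

Emit:
arm_command(
  deltas=[0, 0, 0, 0, 0, -0.001, 80, 0, 0, 0, 0, 0, -0.002, 80, 0, 0, 0, 0, 0, -0.003, 80, 0, 0, 0, 0, 0, -0.004, 80, 0, 0, 0, 0, 0, -0.004, 80],
)

```text
clock: 6.05
position: [0.4531, 0.2327, 0.0103]
ee_rot: [-0.564, -3.09, 0.0]
force: [0.5, -0.4, -0.7]
width: 0.877
gripper_force: 0.0
```

```bash
python3 - <<'E'
from h import *
w=optics.get_image("wrist"); s=optics.get_image("side")
o=np.zeros((600,800,3),np.uint8)
o[:320,:800]=cv2.resize(w[180:340,120:520],None,fx=2,fy=2,interpolation=2)
o[320:600,:490]=cv2.resize(s[130:210,210:350],None,fx=3.5,fy=3.5,interpolation=2)
cv2.imwrite("pics/g4.png",o); s=sensors.observe();print(s["width"],s["position"],s["force"])
E
```

```text
0.8711967920209039 [0.45314015 0.23277767 0.01041483] [ 0.43481112 -0.47108447  0.70498198]
```

View pics/g4.png

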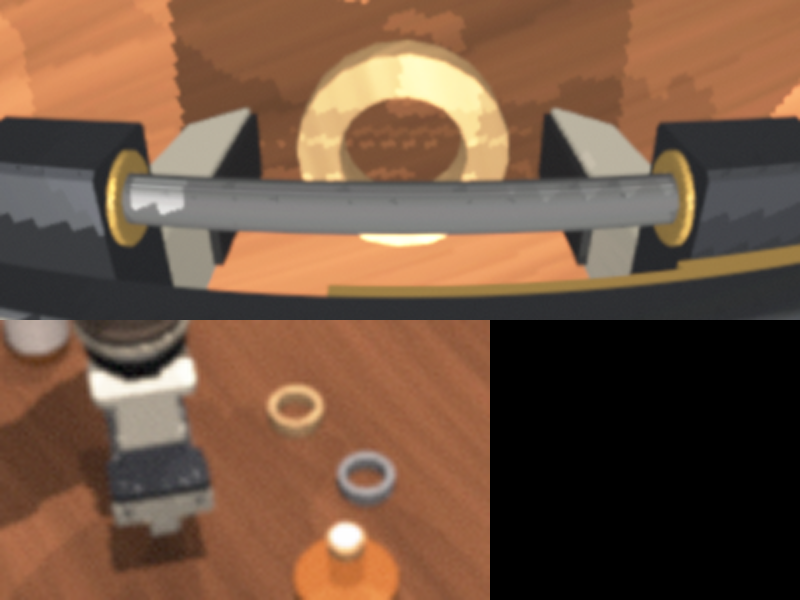

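Wrist crop: ring centred between the pads (ring spans 300–508, pad tips 260 and 540), tips about level with the ring's top. Keep feeling downward.

Emit:
arm_command(
  deltas=[0, 0, 0, -0.001, 0, -0.002, 80, 0, 0, 0, -0.001, 0, -0.004, 80, 0, 0, 0, -0.001, 0, -0.006, 80, 0, 0, 0, -0.001, 0, -0.006, 80],
)

```text
clock: 6.55
position: [0.452, 0.2327, 0.0041]
ee_rot: [-0.564, -3.09, 0.001]
force: [0.3, 0.3, 0.4]
width: 0.873
gripper_force: 0.0
```

Emit:
arm_command(
  deltas=[0, 0, 0, 0, 0, -0.001, 80, 0, 0, 0, 0, 0, -0.002, 80, 0, 0, 0, 0, 0, -0.003, 80, 0, 0, 0, 0, 0, -0.004, 80, 0, 0, 0, 0, 0, -0.004, 80],
)

```text
clock: 7.05
position: [0.4521, 0.2327, 0.0003]
ee_rot: [-0.564, -3.09, 0.0]
force: [-0.1, -0.1, 0.8]
width: 0.872
gripper_force: 0.0
```

Emit:
arm_command(
  deltas=[0, 0, 0, 0, 0, -0.001, 45, 0, 0, 0, 0, 0, -0.001, 45, 0, 0, 0, 0, 0, -0.001, 45, 0, 0, 0, 0, 0, -0.001, 45, 0, 0, 0, 0, 0, -0.001, 45, 0, 0, 0, 0, 0, -0.001, 45],
  force=12,
)

```text
clock: 7.65
position: [0.4522, 0.2328, -0.0006]
ee_rot: [-0.564, -3.091, -0.0]
force: [0.2, 0.6, -0.5]
width: 0.657
gripper_force: 12.0
```

Emit:
arm_command(
  deltas=[0, 0, 0, 0, 0, 0.03, 45, 0, 0, 0, 0, 0, 0.07, 45, 0, 0, 0, 0, 0, 0.11, 45, 0, 0, 0, 0, 0, 0.15, 45, 0, 0, 0, 0, 0, 0.18, 45, 0, 0, 0, 0.0085, -0.043, 0.18, 45, 0, 0, 0, 0.017, -0.086, 0.18, 45, 0, 0, 0, 0.0255, -0.129, 0.18, 45, 0, 0, 0, 0.034, -0.172, 0.18, 45, 0, 0, 0, 0.0425, -0.2, 0.18, 45, 0, 0, 0, 0.0425, -0.215, 0.18, 45, 0, 0, 0, 0.0425, -0.215, 0.18, 45, 0, 0, 0, 0.0425, -0.215, 0.18, 45, 0, 0, 0, 0.0425, -0.215, 0.18, 45],
  force=12,
)

```text
clock: 9.05
position: [0.4945, 0.0192, 0.1794]
ee_rot: [-0.561, -3.091, -0.001]
force: [0.8, -0.9, 0.4]
width: 0.652
gripper_force: 12.0
```

```bash
python3 - <<'E'
from h import *
st=sensors.observe(); c=optics.calibration("wrist")
w=optics.get_image("wrist"); s=optics.get_image("side")
o=np.zeros((600,800,3),np.uint8)
o[:340,:800]=cv2.resize(w[170:340,120:520],None,fx=2,fy=2,interpolation=2)
o[340:600,:390]=cv2.resize(s[150:215,260:358],None,fx=4,fy=4,interpolation=2)[:260,:390]
cv2.imwrite("pics/g5.png",o);print(st["width"],st["position"],st["force"])
np.savez("w5",r=c["rvec"],t=c["tvec"])
E
```

```text
0.6519298256319087 [0.49447487 0.01921735 0.17936889] [ 0.76756122 -0.89784644  0.37476757]
```

View pics/g5.png

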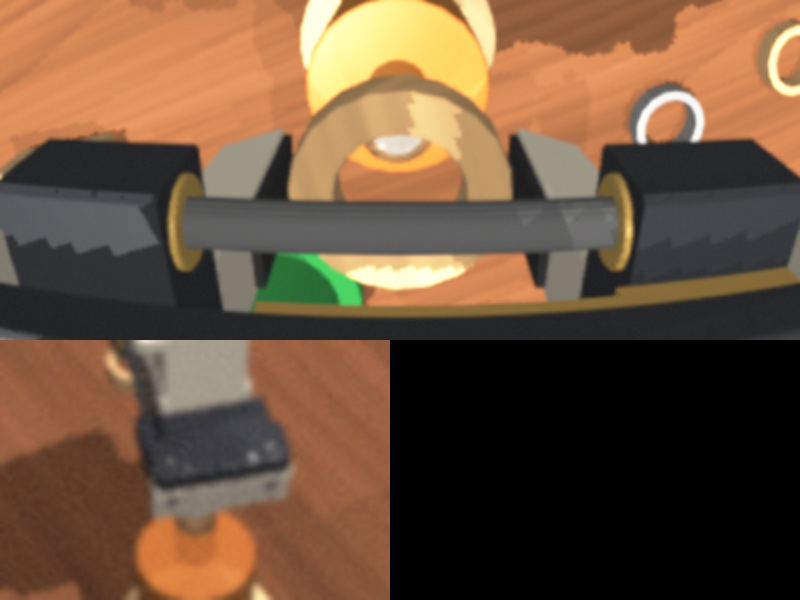

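```bash
python3 - <<'E'
from h import *
c=optics.calibration("wrist"); s=sensors.observe(); M=R.from_rotvec(s["ee_rot"]); p0=s["position"]
print("cam tool", M.inv().apply(ray(c,300,200,True)[0]-p0))
print("seal by wrist", onplane(c,318.5,243.5,.145,True))
def pr(w):
    pc=cv2.Rodrigues(c["rvec"])[0]@w+c["tvec"]; th=np.arctan2(np.hypot(*pc[:2]),pc[2]); ph=np.arctan2(pc[1],pc[0]); return np.array([309.7*th*np.cos(ph)+319.8,309.7*th*np.sin(ph)+203.2])
crop=lambda w:((pr(w)-[120,170])*2).round(1)
print("seal exp crop",crop(np.array([.4963,.0171,.145])))
for zt in(.016,.006,-.004):
  for tx in(0,.004):
    print(zt,tx,[crop(M.apply([tx+a,b,-zt])+p0).tolist() for a,b in((.03,0),(-.03,0),(0,.03),(0,-.03),(.0175,0))])
E
```

```text
cam tool [ 7.43864078e-02 -1.30164716e-05 -1.60914114e-01]
seal by wrist [0.5034 0.0149]
seal exp crop [395.8 126.7]
0.016 0 [[399.5, 78.9], [399.6, 281.4], [513.1, 187.1], [286.0, 187.2], [399.5, 126.5]]
0.016 0.004 [[399.5, 63.1], [399.6, 270.0], [514.1, 173.6], [284.9, 173.7], [399.5, 111.5]]
0.006 0 [[399.5, 67.6], [399.6, 262.1], [507.1, 171.0], [291.9, 171.1], [399.5, 112.8]]
0.006 0.004 [[399.5, 52.7], [399.5, 250.9], [508.0, 157.9], [291.0, 158.0], [399.5, 98.6]]
-0.004 0 [[399.5, 57.6], [399.5, 244.3], [501.6, 156.4], [297.3, 156.5], [399.5, 100.5]]
-0.004 0.004 [[399.4, 43.5], [399.5, 233.5], [502.4, 143.9], [296.5, 144.0], [399.5, 87.0]]
```

Emit:
arm_command(
  deltas=[0, 0, 0, 0, 0, -0.02, 45, 0, 0, 0, 0, 0, -0.026, 45, 0, 0, 0, 0, 0, -0.03, 45, 0, 0, 0, 0, 0, -0.033, 45, 0, 0, 0, 0, 0, -0.036, 45, 0, 0, 0, 0, 0, -0.039, 45, 0, 0, 0, 0, 0, -0.042, 45, 0, 0, 0, 0, 0, -0.042, 45],
)

```text
clock: 9.95
position: [0.4945, 0.0177, 0.1372]
ee_rot: [-0.564, -3.09, 0.0]
force: [-0.2, 0.2, -0.1]
width: 0.664
gripper_force: 12.0
```

Emit:
arm_command(
  deltas=[0, 0, 0, 0, 0, -0.005, 45, 0, 0, 0, 0, 0, -0.01, 45, 0, 0, 0, 0, 0, -0.016, 45, 0, 0, 0, 0, 0, -0.022, 45, 0, 0, 0, 0, 0, -0.028, 45, 0, 0, 0, 0, 0, -0.032, 45, 0, 0, 0, 0, 0, -0.035, 45, 0, 0, 0, 0, 0, -0.036, 45, 0, 0, 0, 0, 0, -0.0365, 45, 0, 0, 0, 0, 0, -0.0365, 45],
)

```text
clock: 10.95
position: [0.4948, 0.0178, 0.101]
ee_rot: [0.564, 3.09, 0.0]
force: [0.3, 0.3, -0.0]
width: 0.656
gripper_force: 12.0
```

Emit:
arm_command(
  deltas=[0, 0, 0, 0, 0, -0.001, 45, 0, 0, 0, 0, 0, -0.0015, 45, 0, 0, 0, 0, 0, -0.002, 45],
)

```text
clock: 11.25
position: [0.4948, 0.0178, 0.0993]
ee_rot: [0.564, 3.09, 0.0]
force: [-2.5, -0.1, 10.6]
width: 0.66
gripper_force: 12.0
```

Emit:
arm_command(
  deltas=[0, 0, 0, 0, 0, 0, 72, 0, 0, 0, 0, 0, 0, 72, 0, 0, 0, 0, 0, 0, 72, 0, 0, 0, 0, 0, 0, 72, 0, 0, 0, 0, 0, 0.02, 72, 0, 0, 0, 0, 0, 0.06, 72, 0, 0, 0, 0, 0, 0.09, 72, 0, 0, 0, 0, 0, 0.09, 72, 0, 0, 0, 0.1, 0.232, 0.09, 72, 0, 0, 0, 0.1, 0.232, 0.09, 72, 0, 0, 0, 0.1, 0.232, 0.09, 72, 0, 0, 0, 0.1, 0.232, 0.09, 72, 0, 0, 0, 0.1, 0.232, 0.09, 72, 0, 0, 0, 0.1, 0.232, 0.09, 72, 0, 0, 0, 0.1, 0.232, 0.09, 72, 0, 0, 0, 0.1, 0.232, 0.05, 72, 0, 0, 0, 0.1, 0.232, 0.01, 72, 0, 0, 0, 0.1, 0.232, -0.03, 72, 0, 0, 0, 0.1, 0.232, -0.05, 72, 0, 0, 0, 0.1, 0.232, -0.05, 72],
)

```text
clock: 13.25
position: [0.5922, 0.2465, 0.0457]
ee_rot: [-0.566, -3.085, 0.007]
force: [-0.8, -0.4, 0.1]
width: 0.784
gripper_force: 0.0
```

```bash
python3 - <<'E'
from h import *
st=sensors.observe(); c=optics.calibration("wrist")
w=optics.get_image("wrist"); s=optics.get_image("side"); t=optics.get_image("top")
o=np.zeros((600,800,3),np.uint8)
o[:360,:720]=cv2.resize(w[170:350,140:500],None,fx=2,fy=2,interpolation=2)
o[360:600,:280]=cv2.resize(s[180:240,275:345],None,fx=4,fy=4,interpolation=2)
o[360:600,300:540]=cv2.resize(t[180:240,288:348],None,fx=4,fy=4,interpolation=2)
cv2.imwrite("pics/g6.png",o);print(st["width"],st["position"],st["force"])
E
```

```text
0.7836033273171905 [0.59220747 0.24652046 0.04570612] [-0.78167551 -0.39396283  0.07793183]
```

View pics/g6.png

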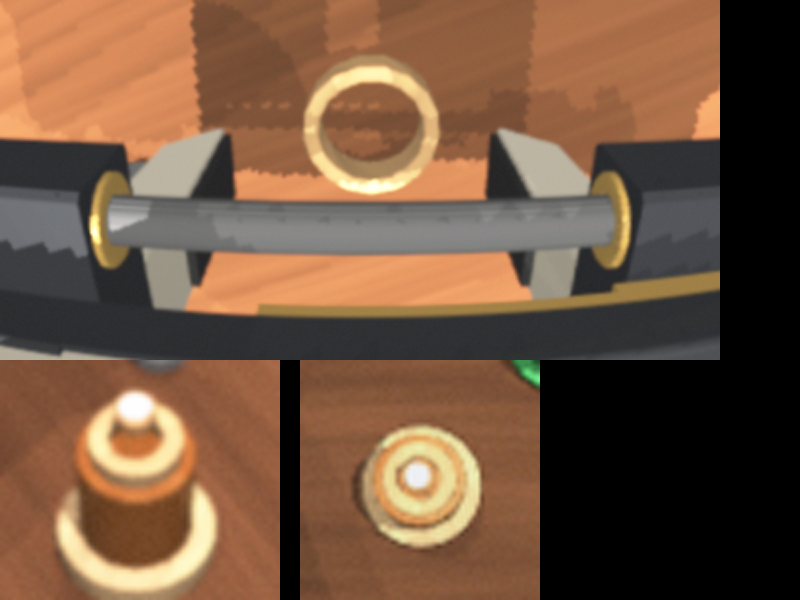

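Wide ring lies flat and centred on the shoulder (top crop centre (418,478)); the narrow ring sits between the pads at wrist crop (371,125), within settling lag. Descend, grip and lift.

Emit:
arm_command(
  deltas=[0, 0, 0, 0, 0, 0, 72, 0, 0, 0, 0, 0, -0.01, 72, 0, 0, 0, 0, 0, -0.025, 72, 0, 0, 0, 0, 0, -0.037, 72, 0, 0, 0, 0, 0, -0.045, 72, 0, 0, 0, 0, 0, -0.049, 72, 0, 0, 0, 0, 0, -0.049, 72, 0, 0, 0, 0, 0, -0.049, 30, 0, 0, 0, 0, 0, -0.049, 30, 0, 0, 0, 0, 0, -0.049, 30, 0, 0, 0, 0, 0, -0.049, 30, 0, 0, 0, 0, 0, -0.049, 30, 0, 0, 0, 0, 0, -0.049, 30, 0, 0, 0, 0, 0, -0.049, 30],
  force=10,
)

```text
clock: 14.8
position: [0.5948, 0.2499, 0.0002]
ee_rot: [0.564, 3.09, 0.0]
force: [-0.7, 0.4, 2.6]
width: 0.489
gripper_force: 10.0
```

Emit:
arm_command(
  deltas=[0, 0, 0, 0, 0, 0.03, 30, 0, 0, 0, 0, 0, 0.07, 30, 0, 0, 0, 0, 0, 0.11, 30, 0, 0, 0, 0, 0, 0.15, 30, 0, 0, 0, 0, 0, 0.18, 30, 0, 0, 0, -0.017, -0.04, 0.18, 30, 0, 0, 0, -0.034, -0.08, 0.18, 30, 0, 0, 0, -0.051, -0.12, 0.18, 30, 0, 0, 0, -0.068, -0.16, 0.18, 30, 0, 0, 0, -0.085, -0.2, 0.18, 30, 0, 0, 0, -0.0985, -0.2325, 0.18, 30, 0, 0, 0, -0.0985, -0.2325, 0.18, 30, 0, 0, 0, -0.0985, -0.2325, 0.18, 30, 0, 0, 0, -0.0985, -0.2325, 0.18, 30, 0, 0, 0, -0.0985, -0.2325, 0.17, 30, 0, 0, 0, -0.0985, -0.2325, 0.16, 30, 0, 0, 0, -0.0985, -0.2325, 0.155, 30, 0, 0, 0, -0.0985, -0.2325, 0.152, 30, 0, 0, 0, -0.0985, -0.2325, 0.152, 30],
)

```text
clock: 16.7
position: [0.4959, 0.0173, 0.1513]
ee_rot: [-0.563, -3.09, 0.001]
force: [1.4, -0.0, 0.4]
width: 0.486
gripper_force: 10.0
```

Emit:
arm_command(
  deltas=[0, 0, 0, 0, 0, -0.003, 30, 0, 0, 0, 0, 0, -0.006, 30, 0, 0, 0, 0, 0, -0.009, 30, 0, 0, 0, 0, 0, -0.012, 30, 0, 0, 0, 0, 0, -0.014, 30, 0, 0, 0, 0, 0, -0.014, 30],
)

```text
clock: 17.3
position: [0.496, 0.0172, 0.1376]
ee_rot: [-0.564, -3.09, 0.0]
force: [-0.1, 0.0, -0.5]
width: 0.484
gripper_force: 10.0
```

Emit:
arm_command(
  deltas=[0, 0, 0, 0, 0, -0.005, 30, 0, 0, 0, 0, 0, -0.01, 30, 0, 0, 0, 0, 0, -0.015, 30, 0, 0, 0, 0, 0, -0.018, 30, 0, 0, 0, 0, 0, -0.02, 30, 0, 0, 0, 0, 0, -0.021, 30, 0, 0, 0, 0, 0, -0.022, 30, 0, 0, 0, 0, 0, -0.0225, 30],
)

```text
clock: 18.1
position: [0.4963, 0.0172, 0.116]
ee_rot: [0.564, 3.09, 0.001]
force: [-3.8, -0.2, 12.5]
width: 0.487
gripper_force: 10.0
```

Emit:
arm_command(
  deltas=[0, 0, 0, 0, 0, 0.001, 66, 0, 0, 0, 0, 0, 0.001, 66, 0, 0, 0, 0, 0, 0.001, 66, 0, 0, 0, 0, 0, 0.001, 66, 0, 0, 0, 0, 0, 0.02, 66, 0, 0, 0, 0, 0, 0.06, 66, 0, 0, 0, 0, 0, 0.1, 66, 0, 0, 0, 0, 0, 0.1, 66, 0, 0, 0, 0.026, -0.237, 0.1, 66, 0, 0, 0, 0.026, -0.237, 0.1, 66, 0, 0, 0, 0.026, -0.237, 0.1, 66, 0, 0, 0, 0.026, -0.237, 0.1, 66, 0, 0, 0, 0.026, -0.237, 0.1, 66, 0, 0, 0, 0.026, -0.237, 0.1, 66, 0, 0, 0, 0.026, -0.237, 0.1, 66, 0, 0, 0, 0.026, -0.237, 0.1, 66, 0, 0, 0, 0.026, -0.237, 0.06, 66, 0, 0, 0, 0.026, -0.237, 0.03, 66, 0, 0, 0, 0.026, -0.237, 0.02, 66, 0, 0, 0, 0.026, -0.237, 0.02, 66],
)

```text
clock: 20.1
position: [0.5216, -0.2181, 0.1344]
ee_rot: [-0.56, -3.088, -0.001]
force: [0.2, -0.3, 0.9]
width: 0.717
gripper_force: 0.0
```

```bash
python3 - <<'E'
from h import *
st=sensors.observe()
w=optics.get_image("wrist"); s=optics.get_image("side"); t=optics.get_image("top")
o=np.zeros((600,800,3),np.uint8)
o[:360,:720]=cv2.resize(w[170:350,140:500],None,fx=2,fy=2,interpolation=2)
o[360:600,:280]=cv2.resize(s[180:240,275:345],None,fx=4,fy=4,interpolation=2)
o[360:600,300:540]=cv2.resize(t[180:240,288:348],None,fx=4,fy=4,interpolation=2)
o[360:600,550:790]=cv2.resize(s[235:315,330:410],None,fx=3,fy=3,interpolation=2)
cv2.imwrite("pics/g7.png",o);print(st["width"],st["position"],st["force"])
E
```

```text
0.7170093507208938 [ 0.52158438 -0.21811422  0.13443475] [ 0.24153842 -0.32467325  0.8781689 ]
```

View pics/g7.png

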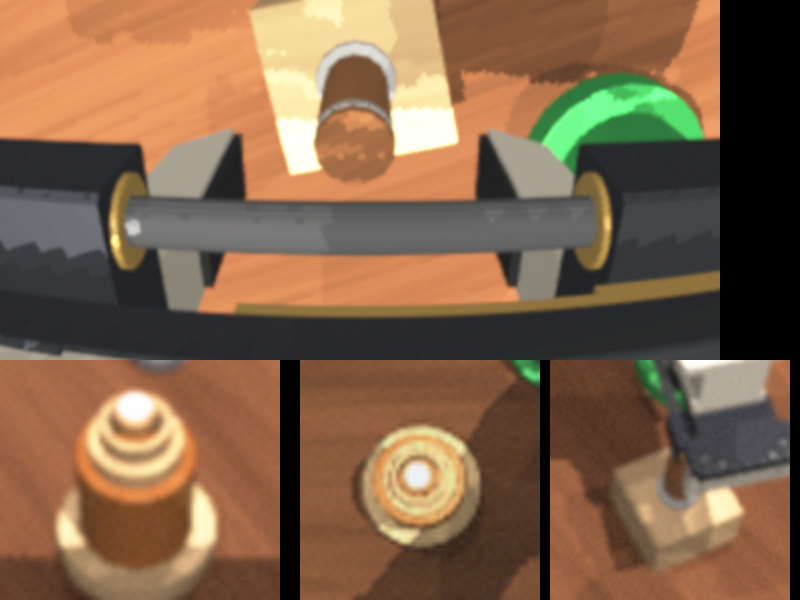

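Both rings are home and centred on the bottle; the handle (top at crop (354,145)) is between the pads. Descend and grip.

Emit:
arm_command(
  deltas=[0, 0, 0, 0, 0, -0.01, 66, 0, 0, 0, 0, 0, -0.025, 66, 0, 0, 0, 0, 0, -0.04, 66, 0, 0, 0, 0, 0, -0.048, 66, 0, 0, 0, 0, 0, -0.053, 66, 0, 0, 0, 0, 0, -0.055, 66, 0, 0, 0, 0, 0, -0.055, 66, 0, 0, 0, 0, 0, -0.055, 10, 0, 0, 0, 0, 0, -0.055, 10, 0, 0, 0, 0, 0, -0.055, 10, 0, 0, 0, 0, 0, -0.055, 10, 0, 0, 0, 0, 0, -0.055, 10, 0, 0, 0, 0, 0, -0.055, 10, 0, 0, 0, 0, 0, -0.055, 10, 0, 0, 0, 0, 0, -0.055, 10, 0, 0, 0, 0, 0, -0.055, 10],
  force=30,
)

```text
clock: 21.85
position: [0.5222, -0.2198, 0.0804]
ee_rot: [-0.564, -3.091, -0.0]
force: [-0.5, 0.1, 0.8]
width: 0.273
gripper_force: 30.0
```

Emit:
arm_command(
  deltas=[0, 0, 0, 0, 0, 0.02, 10, 0, 0, 0, 0, 0, 0.05, 10, 0, 0, 0, 0, 0, 0.09, 10, 0, 0, 0, 0, 0, 0.13, 10, 0, 0, 0, 0, 0, 0.16, 10, 0, 0, 0, 0, 0, 0.165, 10, 0, 0, 0, -0.004, 0.04, 0.165, 10, 0, 0, 0, -0.008, 0.08, 0.165, 10, 0, 0, 0, -0.012, 0.12, 0.165, 10, 0, 0, 0, -0.016, 0.16, 0.165, 10, 0, 0, 0, -0.021, 0.2, 0.165, 10, 0, 0, 0, -0.0258, 0.2368, 0.165, 10, 0, 0, 0, -0.0258, 0.2368, 0.16, 10, 0, 0, 0, -0.0258, 0.2368, 0.15, 10, 0, 0, 0, -0.0258, 0.2368, 0.143, 10, 0, 0, 0, -0.0258, 0.2368, 0.14, 10, 0, 0, 0, -0.0258, 0.2368, 0.14, 10, 0, 0, 0, -0.0258, 0.2368, 0.14, 10, 0, 0, 0, -0.0258, 0.2368, 0.14, 10],
)

```text
clock: 23.75
position: [0.4966, 0.0167, 0.2207]
ee_rot: [0.565, 3.09, 0.0]
force: [-0.7, 0.7, -0.4]
width: 0.276
gripper_force: 30.0
```

```bash
python3 - <<'E'
from h import *
st=sensors.observe()
s=optics.get_image("side"); t=optics.get_image("top");w=optics.get_image("wrist")
o=np.zeros((600,800,3),np.uint8)
o[:400,:400]=cv2.resize(s[140:220,270:350],None,fx=5,fy=5,interpolation=2)
o[:300,420:720]=cv2.resize(t[170:245,280:355],None,fx=4,fy=4,interpolation=2)
o[400:600,:400]=w[200:400,120:520]
cv2.imwrite("pics/g8.png",o);print(st["width"],st["position"],st["force"],st["gripper_force"])
E
```

```text
0.276337946345134 [0.49663701 0.01668094 0.22068456] [-0.69383451  0.71603956 -0.3652212 ] 29.979488253593445
```

View pics/g8.png

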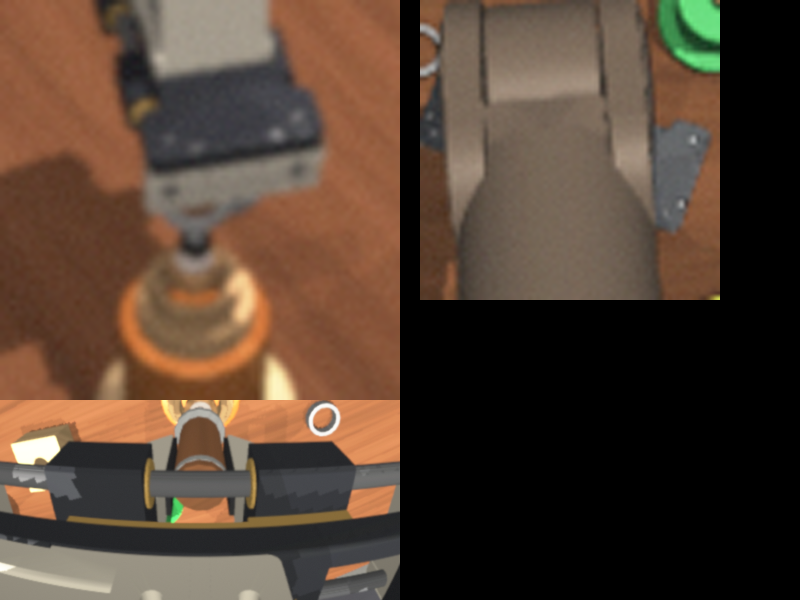

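Side view: foot at crop (195,245) just above the seal (about (193,258)), upright and aligned within about 1 mm. Press down slowly.

Emit:
arm_command(
  deltas=[0, 0, 0, 0, 0, -0.004, 10, 0, 0, 0, 0, 0, -0.008, 10, 0, 0, 0, 0, 0, -0.01, 10, 0, 0, 0, 0, 0, -0.012, 10, 0, 0, 0, 0, 0, -0.014, 10, 0, 0, 0, 0, 0, -0.014, 10, 0, 0, 0, 0, 0, -0.014, 10, 0, 0, 0, 0, 0, -0.014, 10],
)

```text
clock: 24.7
position: [0.4963, 0.017, 0.2065]
ee_rot: [-0.564, -3.091, -0.0]
force: [-2.5, -0.1, 1.9]
width: 0.276
gripper_force: 30.0
```

```bash
python3 - <<'E'
from h import *
f=[]
for i in range(6): optics.get_image("top"); st=sensors.observe(); f.append(st["force"])
print(np.mean(f,0),np.std(f,0),st["position"],st["ft_torque"])
E
```

```text
[-1.68976217 -0.03636138  1.3419389 ] [0.69036622 0.13011221 0.46924154] [0.49630945 0.01705779 0.20645097] [-0.05451624  0.37357448 -0.01413014]
```

Emit:
arm_command(
  deltas=[0, 0, 0, 0, 0, -0.001, 10, 0, 0, 0, 0, 0, -0.002, 10, 0, 0, 0, 0, 0, -0.003, 10, 0, 0, 0, 0, 0, -0.0038, 10, 0, 0, 0, 0, 0, -0.0038, 10, 0, 0, 0, 0, 0, -0.0038, 10, 0, 0, 0, 0, 0, -0.0038, 10, 0, 0, 0, 0, 0, -0.0038, 10],
)

```text
clock: 25.8
position: [0.4964, 0.017, 0.2027]
ee_rot: [0.564, 3.09, 0.0]
force: [-1.9, -0.3, 3.8]
width: 0.277
gripper_force: 30.0
```

```bash
python3 - <<'E'
from h import *
f=[]
for i in range(12): optics.get_image("top"); st=sensors.observe(); f.append(st["force"])
print(np.mean(f,0),np.std(f,0),st["position"],st["ft_torque"],st["width"])
s=optics.get_image("side"); a=cv2.imread("pics/side0.png"); g=cv2.cvtColor(s,6); print(g[184:204,300:318])
E
```

```text
[-1.46459967 -0.43814789  3.93123438] [0.40583888 0.50959696 0.44025799] [0.49640746 0.01706552 0.20266999] [-0.06459903  0.45019327 -0.0309649 ] 0.277763067747733
[[124 122 109  98  99 113 121 124 123 123 126 124 126 124 123 120 119 121]
 [123 126 119 110 110 123 123 123 124 120 120 117 118 122 120 115 112 109]
 [121 126 120 118 118 121 117 114 113 108  99 104 106 111 113 104 100  93]
 [109 116 115 115 117 115 106  97  93  92  90  95 105 104 106 100  98  95]
 [ 90  94 101 103 109 107 104 101 101  99 100 107 107 109 105 102 100  97]
 [ 74  77  86  93  99 102 105 106 110 108 105 103 107 109 113 109 101  98]
 [ 70  79  84  94  97  96  93  98 101 100  90  94  99 112 122 118 109 101]
 [ 81  88  93  94  97  94  76  74  77  72  64  72  95 107 117 121 116 105]
 [ 94 100  97  97 101  93  67  47  46  41  44  71  89 100 107 115 120 114]
 [ 93 102  90  87  97  92  79  57  49  47  54  73  90  91  93 107 122 136]
 [ 97  92  82  84  89  93  93  87  88  83  86  89  86  84  85 100 125 162]
 [102  94  84  82  85  92  99 105 106 105 104  96  87  79  85  99 134 174]
 [103  95  88  84  78  88  93 103 106 106 104  93  86  82  91 111 160 190]
 [ 98  99  96  87  86  89  92  94  99 101  96  89  87  87  96 129 170 190]
 [ 97  93  94  94  99 105 106 103  99 105 106 107 105 105 111 135 159 182]
 [ 93  90  96  98 105 114 117 112 114 114 116 117 120 117 121 124 131 164]
 [ 91  86  93 100 106 114 113 115 114 116 115 115 113 114 118 110 119 163]
 [ 97  88  88 102 103 108 108 108 108 108 109 105 107 105 102 100 125 177]
 [102  93  88  93  93  99 101 103 102  99  99  98  99  95  96 105 144 194]
 [105  97  93  89  94  95  96  97  98  98  97  95  93  93  98 115 160 198]]
```

```bash
python3 -c "
from cell import arm
print(arm.sign_off())"
```

```text
the job is handed in; nothing more can be done
None
```

Job handed in at about 26 s: both rings are home on the bottle, and the presser is held upright on the seal with the plunger about half-way in (about 4.7 N, from the force reading plus the presser's weight), with the foot centred to about 1 mm.

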